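# Bring a dried specimen plate out over the drying bench's edge

### The job

One glass plate on the drying bench, the one with the green label end, is to be made ready for taking by its edge: with a fingertip press down the catch that closes its lane, right down out of the way, then push the plate along its lane towards the front until its whole green label end stands out past the front edge of the bench, with no more than a finger's breadth of clear glass past it. Only push: do not pick the plate up or let it tip, and leave it lying flat in its lane. Leave the other two plates, their catches and the things standing round the bench as they are.

Things in the scene. Friction and masses are not known exactly. Their poses are not given: they have to be found in the camera images.
- drying_bench: low white drying bench, aluminium top, fixed, 210 (x) x 205 (y) mm, lane floor 60 mm above the table. Origin: centre of its underside; x to its rear; front edge at x = -105 mm, sheer below. Three lanes along x, 57 mm wide, middles at y = +65 (left), 0, -65 mm (right), parted by rails 8 mm wide and 8 mm high; a like rail at the rear (x = 97 to 105 mm)
- green_plate: plate of glass, 100 x 54 x 5 mm, 50 to 95 g, flat in one of the three lanes (which one varies), its length along the lane; the front 25 mm are an opaque green label end, the rest is clear with a round pale wood section set in it. Origin: centre of the underside; x to its rear (front end at x = -50 mm), z up. Its front end starts 10 to 40 mm behind the front edge
- green_label_edge (a point): middle of the lower front edge of the green plate's label end, 50 mm in front of the plate's origin; it stands 25 mm or more in front of the bench's front edge once the whole label end is out
- yellow_plate: plate of glass, 100 x 54 x 5 mm, 50 to 95 g, flat in one of the three lanes (which one varies), its length along the lane; the front 25 mm are an opaque yellow label end, the rest is clear with a round brown wood section set in it. Origin: centre of the underside; x to its rear (front end at x = -50 mm), z up. Stays put
- blue_plate: plate of glass, 100 x 54 x 5 mm, 50 to 95 g, flat in one of the three lanes (which one varies), its length along the lane; the front 25 mm are an opaque blue label end, the rest is clear with a round reddish section set in it. Origin: centre of the underside; x to its rear (front end at x = -50 mm), z up. Stays put
- catch_left (a joint): hinge angle (rad) of the left lane's catch (lanes are named as seen from the robot). 0: fully raised, its arm 50 degrees above level, closing the lane; starts at 0 to 0.2. Grows as the knob is pressed down: level at 0.87, lower stop at 1.05; down from 0.85 on. It stays where it is left (stiff hinge, 1 to 2 N at the knob)
- catch_middle (a joint): hinge angle (rad) of the middle lane's catch (lanes are named as seen from the robot). 0: fully raised, its arm 50 degrees above level, closing the lane; starts at 0 to 0.2. Grows as the knob is pressed down: level at 0.87, lower stop at 1.05; down from 0.85 on. It stays where it is left (stiff hinge, 1 to 2 N at the knob)
- catch_right (a joint): hinge angle (rad) of the right lane's catch (lanes are named as seen from the robot). 0: fully raised, its arm 50 degrees above level, closing the lane; starts at 0 to 0.2. Grows as the knob is pressed down: level at 0.87, lower stop at 1.05; down from 0.85 on. It stays where it is left (stiff hinge, 1 to 2 N at the knob)
- catch_left_knob (a point): middle of the black knob of the left lane's catch (moves with it): a level stub, 13 mm across, 30 mm long, pointing forward, 8 to 38 mm in front of the bench's front edge, 46 mm from the catch's pivot. Raised it is 19 mm above the lane floor and 2 mm left of the lane's middle; at the lower stop 24 mm below the floor and 17 mm left of the middle
- catch_middle_knob (a point): middle of the black knob of the middle lane's catch (moves with it): a level stub, 13 mm across, 30 mm long, pointing forward, 8 to 38 mm in front of the bench's front edge, 46 mm from the catch's pivot. Raised it is 19 mm above the lane floor and 2 mm left of the lane's middle; at the lower stop 24 mm below the floor and 17 mm left of the middle
- catch_right_knob (a point): middle of the black knob of the right lane's catch (moves with it): a level stub, 13 mm across, 30 mm long, pointing forward, 8 to 38 mm in front of the bench's front edge, 46 mm from the catch's pivot. Raised it is 19 mm above the lane floor and 2 mm left of the lane's middle; at the lower stop 24 mm below the floor and 17 mm left of the middle
- vial_brown: small glass vial with a white cap and brown contents, 21 mm across, 52 mm tall, upright to the left of the bench; origin at the middle of its foot. Bystander
- vial_blue: small glass vial with a blue cap, 21 mm across, 52 mm tall, upright to the left of the bench; origin at the middle of its foot. Bystander
- white_jar: white lidded jar, 68 mm across, 66 mm tall, to the right of the bench; origin at the middle of its foot. Bystander
- eraser: eraser in a green sleeve, 21 x 42 x 13 mm, flat on the table to the right of the bench; origin at the middle of its underside. Bystander

How it is judged:
By the outcome, as a careful person would: the job done as asked, in the order asked, and still so for the second after the job is handed in, with the robot touching nothing.
It also fails if it takes over 38 s, if anything falls off the work surface, if the arm or the gripper's body presses on something with over 40 N, if the wrist force passes 120 N, or if a joint passes its speed limit or range.

### The arm

A 6-joint arm with a two-finger parallel gripper is mounted at the origin on a cart in front of the work surface, level with it; the furniture and walls round the work are solid. World frame = base frame: x ahead of the robot, y to its left, z up, the work surface at z = 0. Lengths are in mm, angles in rad, forces in N, time in s.
With the tool pointing down it reaches from about 300 to 775 mm from the base axis. Payload 14.6 kg.
Tool frame: the origin (TCP) lies between the finger pads; the fingertips stand 8 mm ahead of it and the grasp point (between the pads) lies 11 mm behind it; y points along the fingers, x is the direction in which the jaws open and shut, and the axes are right-handed (so a half turn about y gives the same grasp; the last joint's range is limited). The gripper opens to 94 mm and grips with 3 to 60 N. Pads are 16 mm wide; open, the fingers measure 119 mm over their backs; the gripper's body (75 mm by 177 mm) begins 78 mm behind the grasp point.
Start: joints at [-1.181, 0.3, 1.521, -0, 1.321, -0.067], TCP at [242.585, -493.601, 213.446] pointing down, gripper open.
Joint ranges: [-3.03, 3.03], [-0.79, 2.21], [0.23, 2.52], [-1.04, 4.18], [0, 3.07], [-2.55, 2.55]. Speed limits (rad/s): [2.22, 2.22, 2.57, 3.14, 3.14, 3.14].

### API

Orientations are given as [roll, pitch, yaw] about the fixed x, y, z axes, in that order (R = Rz(yaw) Ry(pitch) Rx(roll)).
In Python, from cell import read_state, imaging, order gives the robot as it stands. The module is installed in compiled form; this text tells all that it offers.
- The arm moves only by the shell command python3 -m handwheel 'ROWS' [FORCE]. ROWS is JSON, a list that holds one entry, the list of rows, each a list of 7 numbers: the shift along the tool's x, y, z in mm, then the turn, a rotation vector about the tool's x, y, z in degrees, then the opening, from -1 (shut) to 1 (fully open), so that 0 is half open. A call has 1 to 5 rows; each row is the pose to reach, as a shift and turn from the pose measured when the call began, along the tool's axes at that moment; what a row does not reach only later rows make up. A row lasts 1/12 s, in which the tool goes at most 41.7 mm and 7.16 degrees, less where a joint would pass 70% of its speed; a pose out of reach is approached as far as the arm can. A call with a gripper value outside its range is refused whole. The fingers move at their own pace and stop on an object; FORCE is the grip in N (left out, the last holds). Time passes only in rows, so rows that repeat a pose let the fingers close. It gives the time, the measured TCP pose, the force and the opening at its end, in the units of the state.
- read_state(): the state, without advancing time (a new reading comes with each control period).
- imaging.camera(name): name is "scene" or "top" or "wrist"; returns (picture, depth): 400x640x3 uint8, red, green, blue; 400x640 float32, mm along the optical axis (not along the pixel's ray), 0 where there is no reading.
- imaging.get_calibration(name): a dict with "mtx" (3x3 intrinsics, pixels), "world_from_camera" (4x4, takes a point from camera to world coordinates); the wrist camera has in their place "hand_eye" (4x4, takes a point from camera to tool coordinates, whose origin is the TCP and whose axes are the tool frame's). Camera axes: x right, y down, z forward; pixel columns grow to the right and rows downward; lengths in mm; the calibration is good to about 2 mm. A picture is of the moment at which its call begins: read the wrist's pose just before it. get_calibration takes no time and is no camera call.
- order.sign_off(): hands the job in, once; it reports no verdict.
The state is a dict: "clock": time; "joints": joint angles; "qd": joint speeds; "effort": joint torques, N m; "eef_pos": TCP position; "eef_rot": TCP orientation; "wrist_force": force on the tool from outside, world axes, zero at the start; "moment": the same for the moment, N m; "finger_gap": finger opening in mm.
Only numpy, scipy, OpenCV 4.12 (cv2) and the standard library are available. Lean on these libraries where they do the work, as an engineer would, in place of code of your own. Each camera call takes 0.05 s, during which the arm holds its last target.

## Working session

There is one attempt and no reset: what is moved stays moved. The work goes in short steps, Python scripts to look and compute and a shell command to move; the robot and the scene stay as the last step left them, time stands still between calls to the robot, and variables do not carry over. Pictures are saved under pics/ and viewed, and the job is handed in when it is done.

```bash
mkdir -p pics; python3 - <<'E'
from cell import read_state, imaging
import cv2, numpy as np
s=read_state(); print(s)
for n in ("scene","top"):
    p,d=imaging.camera(n); cv2.imwrite(f"pics/{n}0.png",p[:,:,::-1]); np.save(f"pics/{n}0.npy",d)
    c=imaging.get_calibration(n); print(n,c)
print(imaging.get_calibration("wrist"))
E
```

```text
{'clock': 0.0, 'joints': array([-1.18056331e+00,  3.00449470e-01,  1.52158067e+00, -8.96638386e-06,
        1.32069081e+00, -6.66144188e-02]), 'qd': array([2.25123041e-03, 9.27355226e-04, 3.11959339e-05, 1.90866379e-04,
       9.14402065e-04, 8.62239995e-04]), 'effort': array([ 9.26693829e-04, -5.31805658e+01, -3.52742279e+01,  7.08190561e-02,
        2.44070718e-02, -7.14128055e-05]), 'eef_pos': array([ 242.50895691, -493.3690557 ,  212.89836136]), 'eef_rot': array([-1.57072989e+00,  1.12637549e-03, -1.11394663e+00]), 'wrist_force': array([ 0.4819428 , -0.0879927 , -0.43979566]), 'moment': array([-0.00164462, -0.02466357,  0.02539641]), 'finger_gap': 93.94624785908597}
scene {'mtx': array([[362.41269123,   0.        , 320.54078751],
       [  0.        , 362.41269123, 202.78398309],
       [  0.        ,   0.        ,   1.        ]]), 'world_from_camera': array([[-2.64771538e-01,  7.45860777e-01, -6.11218237e-01,
         1.03911601e+03],
       [ 9.64291742e-01,  2.08810734e-01, -1.62909523e-01,
         4.51973129e+02],
       [ 6.12110504e-03, -6.32526504e-01, -7.74514528e-01,
  
[... 457 characters left out ...]
04029e+02],
       [ 2.67885517e-02, -3.10998935e-02, -9.99157230e-01,
         9.44716229e+02],
       [ 0.00000000e+00,  0.00000000e+00,  0.00000000e+00,
         1.00000000e+00]])}
{'mtx': array([[324.9758664 ,   0.        , 314.06743346],
       [  0.        , 324.9758664 , 202.49154762],
       [  0.        ,   0.        ,   1.        ]]), 'hand_eye': array([[ 9.99998619e-01,  1.62915176e-03,  3.27964025e-04,
        -8.34922096e-02],
       [ 9.90085564e-05, -2.55406010e-01,  9.66833885e-01,
        -1.71516563e+02],
       [ 1.65888311e-03, -9.66832517e-01, -2.55405819e-01,
         7.54360082e+01],
       [ 0.00000000e+00,  0.00000000e+00,  0.00000000e+00,
         1.00000000e+00]])}
```

View pics/scene0.png

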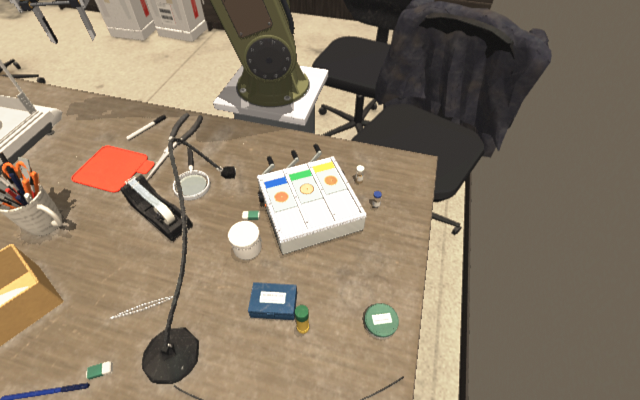

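View pics/top0.png

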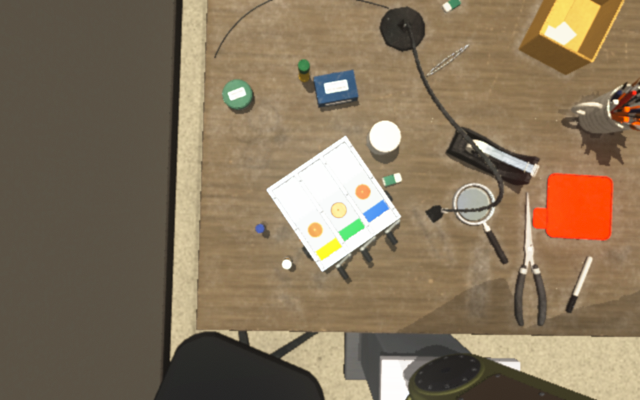

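The green plate lies in the middle lane, and the bench is turned by about 30°. I'll enlarge the views to read the corners.

```bash
python3 - <<'E'
import cv2
p=cv2.imread("pics/top0.png")[125:290,250:420]; cv2.imwrite("pics/top0c.png",cv2.resize(p,None,fx=3.5,fy=3.5,interpolation=cv2.INTER_CUBIC))
p=cv2.imread("pics/scene0.png")[135:260,235:395]; cv2.imwrite("pics/scene0c.png",cv2.resize(p,None,fx=4.5,fy=4.5,interpolation=cv2.INTER_CUBIC))
E
```

```text
(no output)
```

View pics/top0c.png

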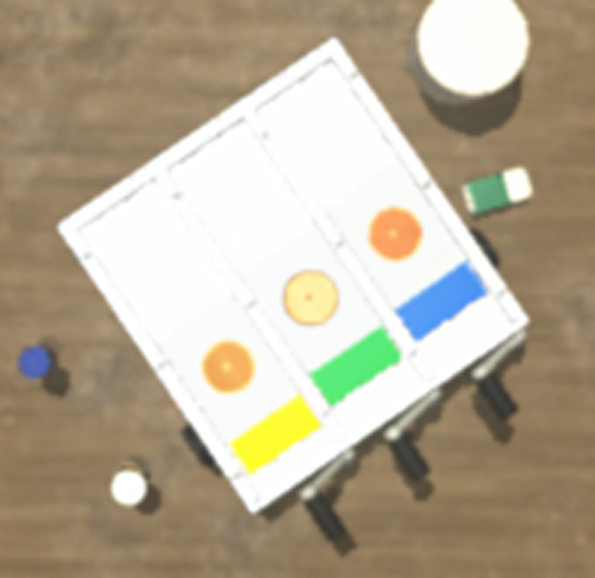

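View pics/scene0c.png

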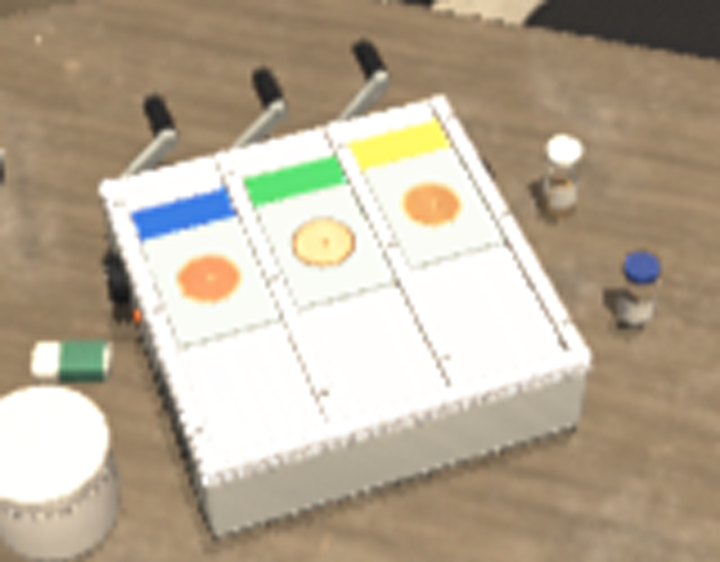

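```bash
cat > h.py <<'E'
import numpy as np, cv2
from cell import read_state, imaging
from scipy.spatial.transform import Rotation as R
def pix2w(cam,uv,z):
    c=imaging.get_calibration(cam); K=c["mtx"];T=c["world_from_camera"]
    r=T[:3,:3]@np.linalg.solve(K,[uv[0],uv[1],1.]); t=(z-T[2,3])/r[2]
    return T[:3,3]+t*r
E
python3 - <<'E'
from h import *
def run(cam,off,sc,d):
    P={}
    for k,(u,v,z) in d.items():
        P[k]=pix2w(cam,(off[0]+(u+.5)/sc-.5,off[1]+(v+.5)/sc-.5),z); print(cam,k,P[k].round(1))
    return P
A=run("top",(250,125),3.5,dict(FR=(527,322,68),FL=(257,513,68),RL=(58,228,68),RR=(335,38,68),gFR=(403,356,65),gFL=(331,406,65),gRR=(385,327,65),gRL=(310,376,65),knobm=(410,455,78),knobm0=(398,438,78),knobm1=(424,480,78),yF=(284,450,65),bF=(450,312,65)))
B=run("scene",(235,135),4.5,dict(FR=(103,187,68),FL=(443,97,68),RL=(590,357,68),RR=(207,470,68),gFR=(246,182,65),gFL=(340,157,65),knobm=(268,88,78)))
for P in (A,B):
    c=sum(P[k] for k in("FR","FL","RL","RR"))/4
    x=(P["RR"]+P["RL"]-P["FR"]-P["FL"]);y=(P["FL"]+P["RL"]-P["FR"]-P["RR"])
    ax=np.degrees(np.arctan2(x[1],x[0]));ay=np.degrees(np.arctan2(y[1],y[0]))-90
    print("c",c,ax,ay,np.linalg.norm(x)/2,np.linalg.norm(y)/2)
    a=np.radians((ax+ay)/2)
    Rm=np.array([[np.cos(a),np.sin(a)],[-np.sin(a),np.cos(a)]])
    for k in P: print(k,(Rm@(P[k]-c)[:2]).round(1))
d=np.load("pics/top0.npy")
print(d[185:215:6,320:350:6])
E
```

```text
top FR [476.1 139.3  68. ]
top FL [357.7 300.3  68. ]
top RL [525.9 424.3  68. ]
top RR [645.7 259.7  68. ]
top gFR [453.6 213.8  65. ]
top gFL [422.5 256.9  65. ]
top gRR [470.9 225.1  65. ]
top gRL [440.3 270.   65. ]
top knobm [395.5 210.2  78. ]
top knobm0 [405.4 217.6  78. ]
top knobm1 [380.8 201.5  78. ]
top yF [395.3 284.7  65. ]
top bF [481.  185.7  65. ]
scene FR [483.8 142.1  68. ]
scene FL [364.  304.5  68. ]
scene RL [527.6 422.1  68. ]
scene RR [643.9 258.6  68. ]
scene gFR [456.4 215.4  65. ]
scene gFL [423.8 260.   65. ]
scene knobm [394.3 208.7  78. ]
c [501.34385259 280.88308034  68.        ] 35.888189400749724 36.18875804330713 208.5246490715986 201.70123748307847
FR [-103.7  -99.7]
FL [-104.8  100.2]
RL [104.2 101.5]
RR [ 104.3 -102. ]
gFR [-78.  -26.2]
gFL [-77.9  27. ]
gRR [-57.4 -27.2]
gRL [-55.8  27.2]
knobm [-127.2    5.1]
knobm0 [-114.8    5.3]
knobm1 [-144.1    6.8]
yF [-83.4  65.5]
bF [-72.5 -65. ]
c [504.85666471 281.83073231  68.        ] 35.881421176015785 35.919787996629964 199.74891332377254 201.22870545026728
FR [ -99.  -100.9]
FL [-100.8  100.9]
RL [100.7 100.3]
RR [  99.  -100.3]
gFR [-78.3 -25.4]
gFL [-78.5  29.9]
knobm [-132.5    5.6]
[[888.46155 889.90314 884.4374  880.5788  885.06146]
 [883.3616  889.34296 886.5452  879.3955  880.9736 ]
 [887.6511  879.5556  882.4451  882.52386 880.87024]
 [879.1169  879.2514  883.07825 880.6277  881.3006 ]
 [877.05945 881.27747 881.12524 880.45404 884.7875 ]]
```

```bash
python3 - <<'E'
from h import *
d=np.load("pics/top0.npy"); c=imaging.get_calibration("top"); T=c["world_from_camera"]
v,u=np.mgrid[0:400,0:640]
r=np.linalg.inv(c["mtx"])@np.stack([u.ravel(),v.ravel(),np.ones(u.size)])
P=(T[:3,:3]@(r*d.ravel())).T+T[:3,3]; P[d.ravel()==0]=np.nan; P=P.reshape(400,640,3)
for uv in [(434,213),(450,211),(470,212),(495,206),(500,190),(485,155),(463,130),(440,95),(420,60),(403,28),(385,137)]:
    w=P[uv[1]-2:uv[1]+3,uv[0]-2:uv[0]+3].reshape(-1,3); i=np.nanargmax(w[:,2]); print(uv,w[i].round())
m=(P[...,2]>110)&(P[...,0]>100); ys,xs=np.nonzero(m); q=P[m]
print(len(q),np.nanmin(q,0),np.nanmax(q,0))
print(P[215:225:3,330:350:3,2].round(0), "floor", np.nanmedian(P[175:190,315:330,2]))
E
```

```text
(434, 213) [486.  69.  80.]
(450, 211) [495.  37.  93.]
(470, 212) [494.   8. 124.]
(495, 206) [507. -22. 168.]
(500, 190) [536. -19. 194.]
(485, 155) [594.  14. 196.]
(463, 130) [642.  50. 177.]
(440, 95) [757.  33.   2.]
(420, 60) [799. 116. 102.]
(403, 28) [897. 131.  45.]
(385, 137) [649. 173.  67.]
20321 [ 106.60211273 -342.40480801  110.00784875] [892.62262124 884.49473431 421.94231969]
[[67. 67. 61. 66. 64. 62. 63.]
 [65. 62. 64. 63. 65. 62. 66.]
 [59. 61. 63. 64. 63. 64. 65.]
 [68. 63. 62. 60. 62. 64. 64.]] floor 58.73805546571134
```

```bash
cat >> h.py <<'E'
C=np.array([501.5,281.2]); A=np.radians(36.)
def b2w(x,y,z): return np.array([C[0]+np.cos(A)*x-np.sin(A)*y, C[1]+np.sin(A)*x+np.cos(A)*y, z])
def w2b(p): d=np.array(p[:2])-C; return np.array([np.cos(A)*d[0]+np.sin(A)*d[1], -np.sin(A)*d[0]+np.cos(A)*d[1], p[2]])
Rt=R.from_euler("xyz",[-np.pi/2,0,A-np.pi/2])
def go(*ts):
    s=read_state(); R0=R.from_euler("xyz",s["eef_rot"]); p=s["eef_pos"]
    print("now w",p.round(1),"bench",w2b(p).round(1),"f",s["wrist_force"].round(1),"gap",round(s["finger_gap"],1),"t",s["clock"])
    for t in ts: print(R0.inv().apply(np.array(t)-p).round(1),np.degrees((R0.inv()*Rt).as_rotvec()).round(2))
E
python3 - <<'E'
from h import *
go((360,-60,250),b2w(-128,11,130)); print(b2w(-128,11,130))
E
```

```text
now w [ 242.5 -493.4  213. ] bench [-664.8 -474.4  213. ] f [ 0.5 -0.   0.1] gap 94.2 t 0.1
[-337.2  -36.7  296.6] [-0.01 -9.83 -0.06]
[-569.9   83.6  446.1] [-0.01 -9.83 -0.06]
[391.48018694 214.86267464 130.        ]
```

```bash
python3 -m handwheel '[[[-30,-4,27,0,-2,0,-1],[-60,-8,54,0,-4,0,-1],[-90,-12,81,0,-6,0,-1],[-120,-16,108,0,-8,0,-1],[-150,-20,135,0,-9.8,0,-1]]]' 20; python3 - <<'E'
from h import *
go((360,-60,250),b2w(-128,11,130))
E
```

```text
clock: 0.52
eef_pos: [297.4, -297.3, 232.9]
eef_rot: [-1.571, 0.002, -0.942]
wrist_force: [1.7, 0.5, 0.6]
finger_gap: 64.4
now w [ 297.4 -297.3  232.9] bench [-505.2 -348.1  232.9] f [1.7 0.5 0.6] gap 64.4 t 0.5167
[-155.1  -16.8  190.3] [-0.01  0.05 -0.09]
[-358.6  103.6  377.5] [-0.01  0.05 -0.09]
```

```bash
python3 -m handwheel '[[[-28,0,30,0,0,0,-1],[-56,0,60,0,0,0,-1],[-84,0,90,0,0,0,-1],[-112,0,120,0,0,0,-1],[-140,0,150,0,0,0,-1]]]' 20; python3 -m handwheel '[[[-28,0,30,0,0,0,-1],[-56,0,60,0,0,0,-1],[-84,0,90,0,0,0,-1],[-112,0,120,0,0,0,-1],[-140,0,150,0,0,0,-1]]]' 20; python3 - <<'E'
from h import *
go(b2w(-128,11,130))
E
```

```text
clock: 0.93
eef_pos: [335.9, -94.0, 233.2]
eef_rot: [-1.57, 0.001, -0.942]
wrist_force: [1.3, 0.2, -0.0]
finger_gap: 30.8
clock: 1.35
eef_pos: [374.6, 109.7, 233.5]
eef_rot: [-1.57, 0.001, -0.942]
wrist_force: [0.7, -1.2, 0.9]
finger_gap: 0.8
now w [374.6 109.7 233.5] bench [-203.5  -64.2  233.5] f [ 0.7 -1.2  0.9] gap 0.8 t 1.35
[-75.  103.7  75.4] [-0.05  0.03 -0.06]
```

```bash
python3 -m handwheel '[[[-25,10,25,0,0,0,-1],[-50,30,50,0,0,0,-1],[-75,55,75,0,0,0,-1],[-75,85,75,0,0,0,-1],[-75,104,75.5,0,0,0,-1]]]' 20; python3 - <<'E'
from h import *
go(b2w(-128,11,130))
for n in ("top","scene","wrist"):
    p,d=imaging.camera(n); cv2.imwrite(f"pics/{n}1.png",p[:,:,::-1])
a=cv2.imread("pics/top1.png")[160:290,300:420]
b=cv2.imread("pics/scene1.png")[110:240,235:395]
cv2.imwrite("pics/c1.png",np.hstack([cv2.resize(a,(360,390)),cv2.resize(b,(440,390))]))
E
```

```text
clock: 1.77
eef_pos: [390.3, 216.0, 126.7]
eef_rot: [-1.573, 0.002, -0.939]
wrist_force: [0.2, -0.1, -0.4]
finger_gap: 0.4
now w [390.3 216.  126.7] bench [-128.3   12.7  126.7] f [ 0.2 -0.1 -0.4] gap 0.4 t 1.7667
[ 1.7 -3.3  0.3] [ 0.13  0.2  -0.1 ]
```

View pics/c1.png

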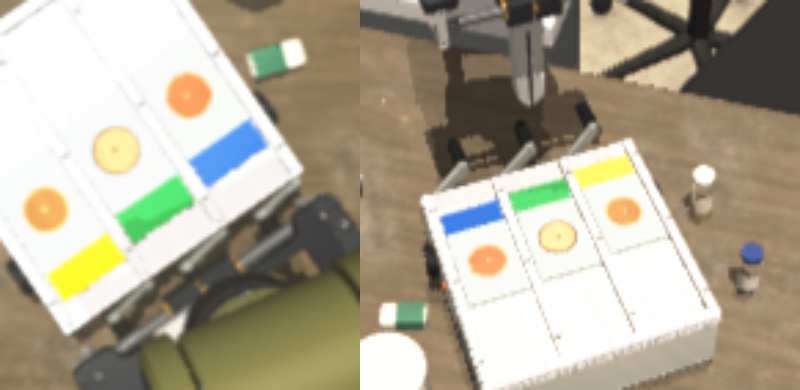

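View pics/wrist1.png

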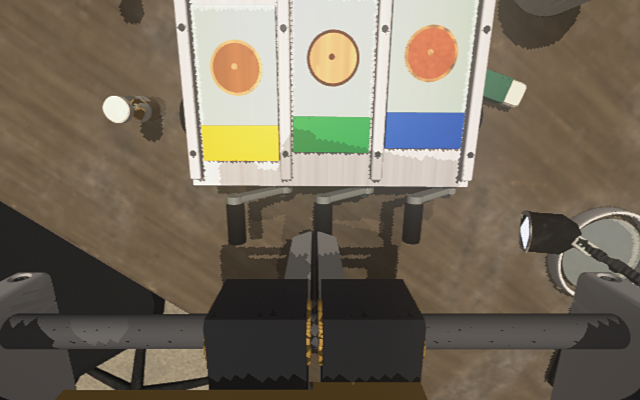

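```bash
python3 - <<'E'
from h import *
c=imaging.get_calibration("wrist"); s=read_state()
H=c["hand_eye"]; Rw=R.from_euler("xyz",s["eef_rot"]).as_matrix()
def f(u,v,z):
    o=s["eef_pos"]+Rw@H[:3,3]; r=Rw@H[:3,:3]@np.linalg.solve(c["mtx"],[u,v,1.]); return w2b(o+r*(z-o[2])/r[2])
for k in [(322,205,77),(323,230,77),(237,220,77),(412,220,77),(194,185,68),(468,185,68),(293,153,65),(370,152,65)]: print(k,f(*k).round(1))
im=cv2.imread("pics/wrist1.png")[160:310,220:430]; cv2.imwrite("pics/w1c.png",cv2.resize(im,None,fx=3.8,fy=3.8))
go(b2w(-127,9,92),b2w(-127,9,82),b2w(-127,15,60))
E
```

```text
(322, 205, 77) [-114.     5.4   77. ]
(323, 230, 77) [-132.9    4.5   77. ]
(237, 220, 77) [-125.5   66.7   77. ]
(412, 220, 77) [-125.1  -59.6   77. ]
(194, 185, 68) [-101.6   98.7   68. ]
(468, 185, 68) [-101.1 -101.2   68. ]
(293, 153, 65) [-78.6  26.3  65. ]
(370, 152, 65) [-77.7 -29.1  65. ]
now w [391.  214.7 129. ] bench [-128.5   11.2  129. ] f [0.2 0.1 0.9] gap 0.3 t 1.9167
[ 2.2 37.   1.6] [ 0.11  0.05 -0.09]
[ 2.2 47.   1.6] [ 0.11  0.05 -0.09]
[-3.7 69.   1.6] [ 0.11  0.05 -0.09]
```

View pics/w1c.png

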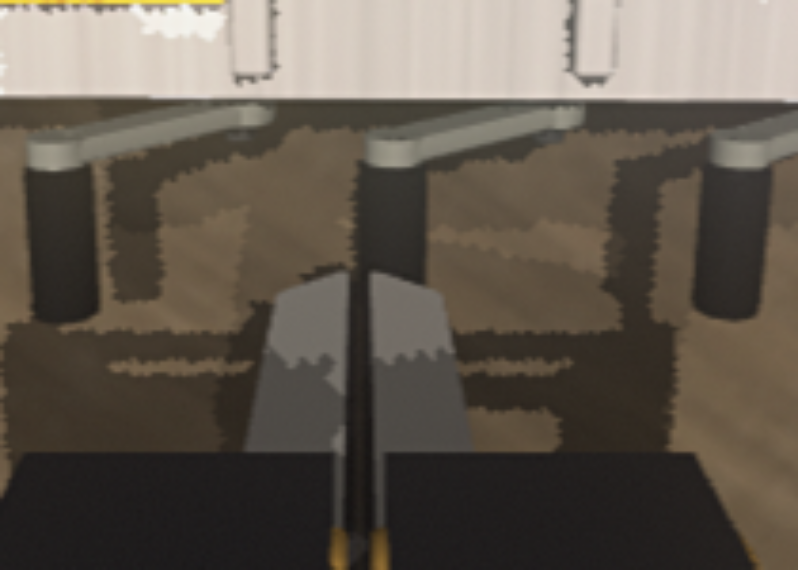

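```bash
python3 -m handwheel '[[[1,12,1.5,0,0,0,-1],[2,24,1.5,0,0,0,-1],[2,34,1.5,0,0,0,-1],[2,39,1.5,0,0,0,-1],[1,44,1.5,0,0,0,-1]]]' 20; python3 - <<'E'
from h import *
go(b2w(-127,14,65),b2w(-127,16,54))
E
```

```text
clock: 2.33
eef_pos: [392.6, 215.5, 86.1]
eef_rot: [-1.572, 0.004, -0.943]
wrist_force: [0.1, 1.8, 3.0]
finger_gap: 0.3
now w [392.6 215.5  86.1] bench [-126.7   10.9   86.1] f [0.1 1.8 3. ] gap 0.3 t 2.3333
[-3.  21.1 -0.3] [ 0.05 -0.02 -0.21]
[-5.  32.1 -0.3] [ 0.05 -0.02 -0.21]
```

Contact: about 3 N upward. I'll keep pressing along the arc.

```bash
python3 -m handwheel '[[[-1,6,0,0,0,0,-1],[-2,12,0,0,0,0,-1],[-3,18,0,0,0,0,-1],[-4,23,0,0,0,0,-1],[-5,28,0,0,0,0,-1]]]' 20; python3 - <<'E'
from h import *
go(b2w(-127,16,50),b2w(-127,16,47))
E
```

```text
clock: 2.75
eef_pos: [389.7, 219.7, 57.8]
eef_rot: [-1.571, 0.003, -0.943]
wrist_force: [0.5, 0.0, -0.1]
finger_gap: 0.7
now w [389.7 219.7  57.8] bench [-126.6   15.9   57.8] f [ 0.5  0.  -0.1] gap 0.7 t 2.75
[-0.   7.8 -0.4] [ 0.03 -0.02 -0.19]
[-0.  10.8 -0.4] [ 0.03 -0.02 -0.19]
```

Force has dropped to about zero, so I'll check whether the tip is still on the knob.

```bash
python3 - <<'E'
from h import *
p,d=imaging.camera("wrist"); cv2.imwrite("pics/w2.png",cv2.resize(p[140:310,200:440,::-1],None,fx=3.3,fy=3.3))
p,d=imaging.camera("scene"); cv2.imwrite("pics/s2.png",cv2.resize(p[110:240,235:395,::-1],None,fx=4,fy=4))
print(read_state()["wrist_force"])
E
```

```text
[-0.64241343  0.62628639 -0.17248242]
```

View pics/w2.png

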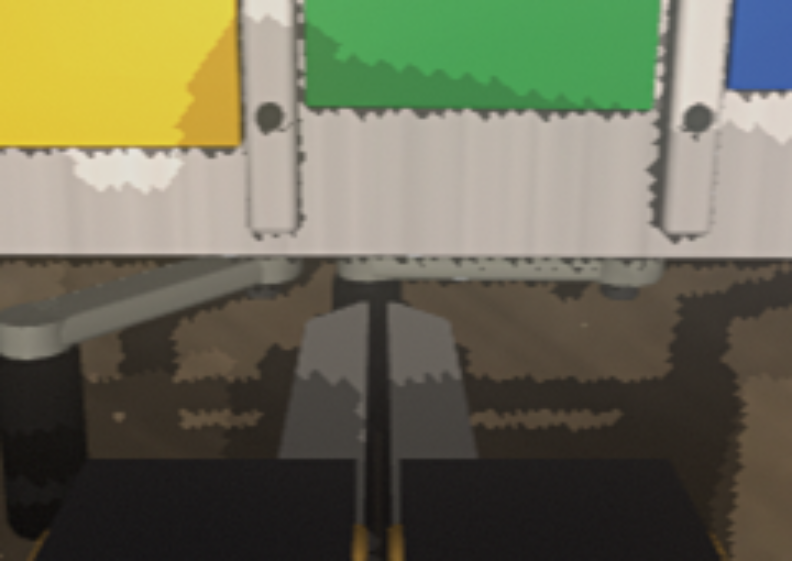

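View pics/s2.png

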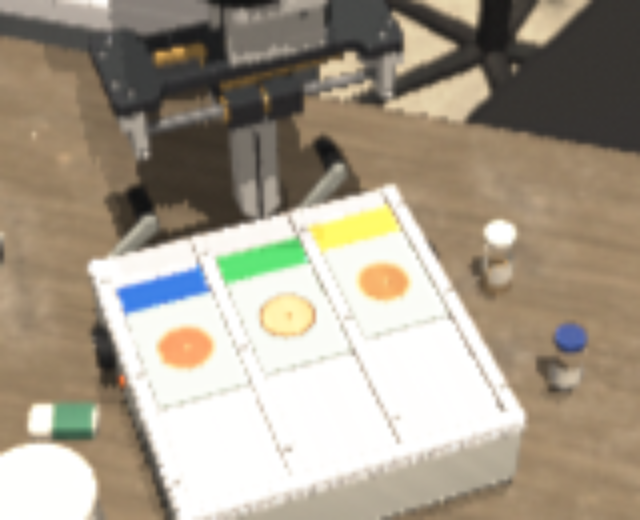

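The tip is still on the knob and the arm is about level. I'll press on to the stop.

```bash
python3 -m handwheel '[[[0,3,0,0,0,0,-1],[0,6,0,0,0,0,-1],[0,8,0,0,0,0,-1],[0,9,0,0,0,0,-1],[0,9.5,0,0,0,0,-1]]]' 20; python3 - <<'E'
from h import *
go(b2w(-127,16,48))
E
```

```text
clock: 3.27
eef_pos: [389.6, 219.8, 49.1]
eef_rot: [-1.572, 0.004, -0.943]
wrist_force: [-8.4, -3.0, 29.0]
finger_gap: 0.4
now w [389.6 219.8  49.1] bench [-126.6   16.    49.1] f [-8.4 -3.  29. ] gap 0.4 t 3.2667
[ 0.   1.1 -0.4] [ 0.06 -0.02 -0.2 ]
```

The 29 N reading means the lower stop. Now lift and go behind the plate.

```bash
python3 -m handwheel '[[[0,-6,0,0,0,0,-1],[0,-30,0,0,0,0,-1],[0,-65,0,0,0,0,-1],[0,-90,20,0,0,0,-1],[8,-90,60,0,0,0,-1]]]' 20;  python3 - <<'E'
from h import *
go(b2w(45,0,110),b2w(45,0,70.5))
p,d=imaging.camera("wrist"); cv2.imwrite("pics/w3.png",p[:,:,::-1])
E
```

```text
clock: 3.68
eef_pos: [443.8, 249.1, 144.6]
eef_rot: [-1.565, 0.002, -0.942]
wrist_force: [0.2, 0.1, 2.4]
finger_gap: 0.5
now w [443.8 249.1 144.6] bench [-65.6   7.9 144.6] f [0.2 0.1 2.4] gap 0.5 t 3.6833
[  8.   35.3 110.4] [-0.34  0.   -0.12]
[  8.1  74.8 110.1] [-0.34  0.   -0.12]
```

View pics/w3.png

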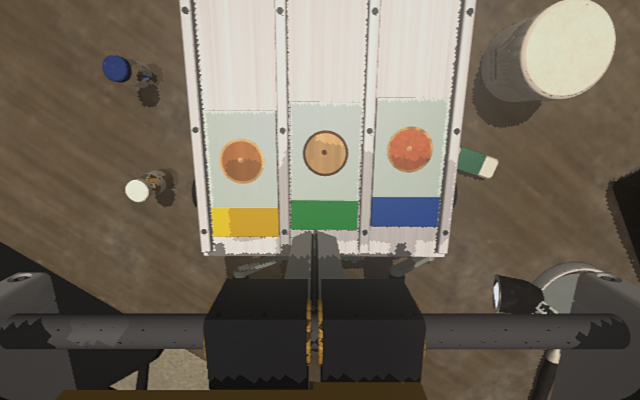

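```bash
python3 -m handwheel '[[[3,0,30,0,0,0,-1],[6,0,65,0,0,0,-1],[8,0,95,0,0,0,-1],[8,0,110,0,0,0,-1],[8,30,110,0,0,0,-1]]]' 20;  python3 - <<'E'
from h import *
go(b2w(45,0,110),b2w(45,0,70.5))
p,d=imaging.camera("wrist"); cv2.imwrite("pics/w4.png",p[:,:,::-1])
p,d=imaging.camera("scene"); cv2.imwrite("pics/s4.png",cv2.resize(p[110:260,235:395,::-1],None,fx=4,fy=4))
E
```

```text
clock: 4.15
eef_pos: [547.3, 311.6, 115.3]
eef_rot: [-1.558, 0.001, -0.943]
wrist_force: [0.5, 0.1, 0.8]
finger_gap: 0.3
now w [547.3 311.6 115.3] bench [ 54.9  -2.3 115.3] f [0.5 0.1 0.8] gap 0.3 t 4.15
[ -2.3   5.2 -10. ] [-0.76 -0.03 -0.05]
[ -2.3  44.7 -10.5] [-0.76 -0.03 -0.05]
```

View pics/w4.png

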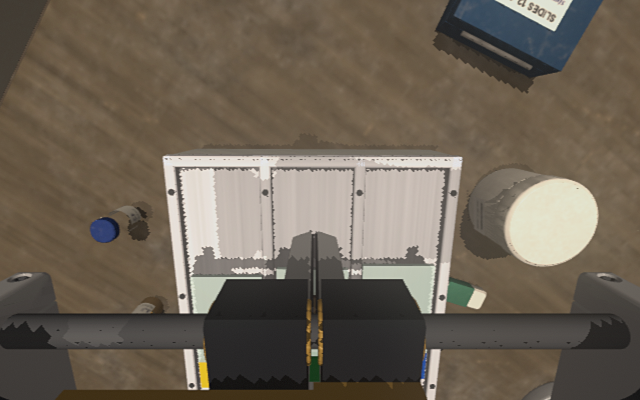

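View pics/s4.png

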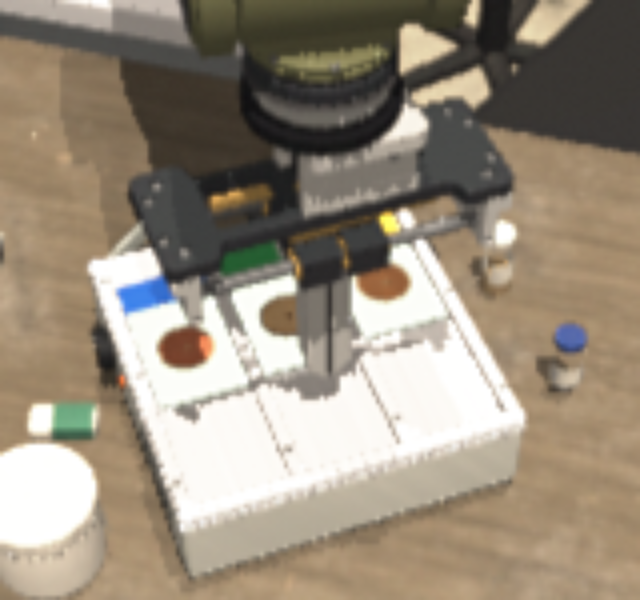

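```bash
python3 -m handwheel '[[[-2,5,-7,-0.8,0,0,-1],[-2,20,-7,-0.8,0,0,-1],[-2,32,-7,-0.8,0,0,-1],[-2,38,-7,-0.8,0,0,-1],[-2,41,-7,-0.8,0,0,-1]]]' 20;  python3 - <<'E'
from h import *
go(b2w(45,0,70),b2w(30,0,70),b2w(-10,0,70),b2w(-27,0,70))
E
```

```text
clock: 4.67
eef_pos: [534.3, 305.9, 68.0]
eef_rot: [-1.588, 0.004, -0.943]
wrist_force: [-21.3, -10.2, 47.6]
finger_gap: 0.6
now w [534.3 305.9  68. ] bench [41.   0.7 68. ] f [-21.3 -10.2  47.6] gap 0.6 t 4.6667
[ 0.7 -2.1  3.9] [ 1.   -0.02 -0.2 ]
[  0.7  -1.8 -11.1] [ 1.   -0.02 -0.2 ]
[  0.7  -1.1 -51.1] [ 1.   -0.02 -0.2 ]
[  0.7  -0.8 -68.1] [ 1.   -0.02 -0.2 ]
```

Touched the floor at tip z = 60 with 48 N, more than intended. I'll raise by 2 mm and look.

```bash
python3 -m handwheel '[[[0,-1.5,0,0,0,0,-1],[0,-2.5,1,0.5,0,0,-1],[0,-2.5,1,1,0,0,-1]]]' 20;  python3 - <<'E'
from h import *
go(b2w(45,0,70),b2w(30,0,70),b2w(-10,0,70),b2w(-27,0,70))
for n in ("top","scene"):
    p,d=imaging.camera(n); cv2.imwrite(f"pics/{n}5.png",p[:,:,::-1])
a=cv2.imread("pics/top5.png")[130:290,250:410]
b=cv2.imread("pics/scene5.png")[120:250,235:395]
cv2.imwrite("pics/c5.png",np.hstack([cv2.resize(a,(360,360)),cv2.resize(b,(440,360))]))
E
```

```text
clock: 4.92
eef_pos: [535.4, 306.7, 71.1]
eef_rot: [-1.569, 0.003, -0.943]
wrist_force: [0.5, 0.3, -0.3]
finger_gap: 0.3
now w [535.4 306.7  71.1] bench [42.4  0.7 71.1] f [ 0.5  0.3 -0.3] gap 0.3 t 4.9167
[0.7 1.1 2.6] [-0.1  -0.03 -0.19]
[  0.7   1.1 -12.4] [-0.1  -0.03 -0.19]
[  0.7   1.  -52.4] [-0.1  -0.03 -0.19]
[  0.7   1.  -69.4] [-0.1  -0.03 -0.19]
```

View pics/c5.png

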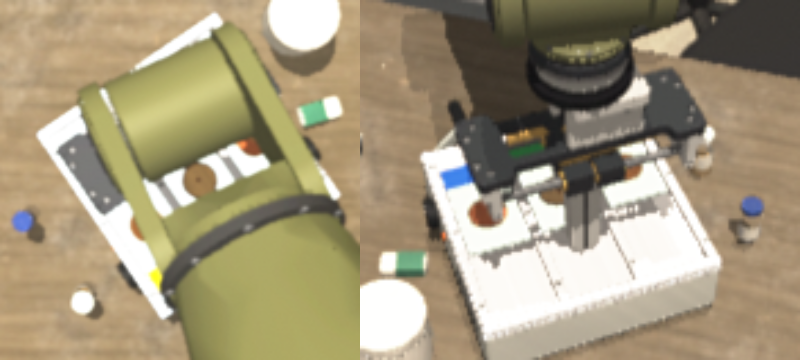

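```bash
python3 -m handwheel '[[[0,0.8,-2,0,0,0,-1],[0,0.8,-5,0,0,0,-1],[0,0.8,-8,0,0,0,-1],[0,0.8,-11,0,0,0,-1],[0,0.8,-14,0,0,0,-1]]]' 20;  python3 - <<'E'
from h import *
go(b2w(-10,0,70),b2w(-27,0,70))
E
```

```text
clock: 5.43
eef_pos: [523.4, 298.0, 69.7]
eef_rot: [-1.57, 0.004, -0.943]
wrist_force: [0.0, 0.4, 0.2]
finger_gap: 0.4
now w [523.4 298.   69.7] bench [27.5  0.7 69.7] f [0.  0.4 0.2] gap 0.4 t 5.4333
[  0.7  -0.4 -37.5] [-0.02 -0.03 -0.2 ]
[  0.8  -0.4 -54.5] [-0.02 -0.03 -0.2 ]
```

```bash
python3 -m handwheel '[[[0.5,-0.3,-3,0,0,0,-1],[0.5,-0.3,-6,0,0,0,-1],[0.5,-0.3,-9,0,0,0,-1],[0.5,-0.3,-12,0,0,0,-1],[0.5,-0.3,-15,0,0,0,-1]]]' 20;  python3 - <<'E'
from h import *
go(b2w(-10,0,70),b2w(-27,0,70))
p,d=imaging.camera("scene"); cv2.imwrite("pics/s6.png",cv2.resize(p[120:250,235:395,::-1],None,fx=4.5,fy=4.5))
p,d=imaging.camera("wrist"); cv2.imwrite("pics/w6.png",p[:,:,::-1])
E
```

```text
clock: 5.85
eef_pos: [511.3, 288.6, 70.0]
eef_rot: [-1.57, 0.004, -0.943]
wrist_force: [0.2, -0.2, 0.3]
finger_gap: 0.5
now w [511.3 288.6  70. ] bench [12.3  0.2 70. ] f [ 0.2 -0.2  0.3] gap 0.5 t 5.85
[  0.2   0.  -22.3] [-0.04 -0.03 -0.2 ]
[  0.2   0.  -39.3] [-0.04 -0.03 -0.2 ]
```

View pics/s6.png

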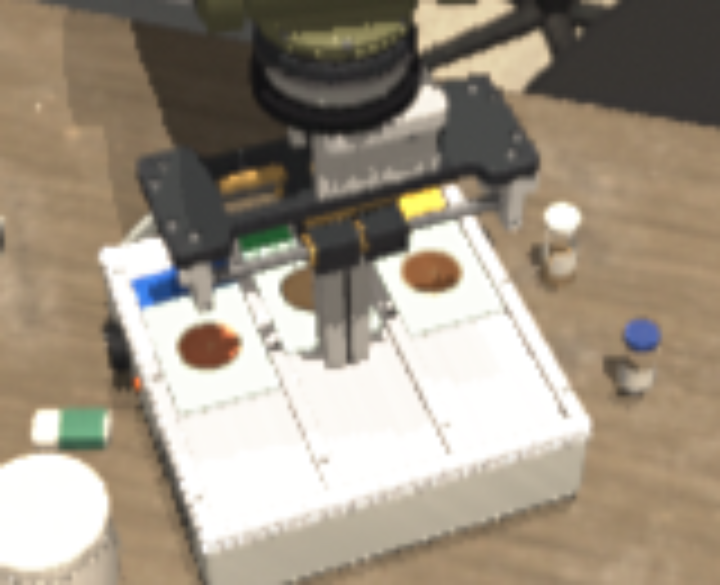

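View pics/w6.png

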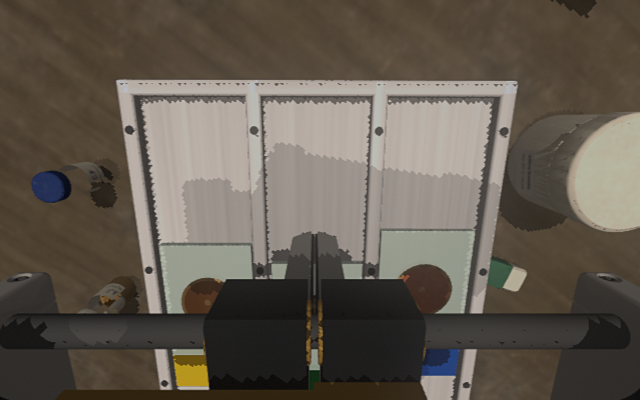

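```bash
cat >> h.py <<'E'
def wr(u,v,z):
    s=read_state();c=imaging.get_calibration("wrist");H=c["hand_eye"]; Rw=R.from_euler("xyz",s["eef_rot"]).as_matrix()
    o=s["eef_pos"]+Rw@H[:3,3]; r=Rw@H[:3,:3]@np.linalg.solve(c["mtx"],[u,v,1.]); return w2b(o+r*(z-o[2])/r[2])
def sc(u,v,z,off=(235,120),k=4.5): return w2b(pix2w("scene",(off[0]+(u+.5)/k-.5,off[1]+(v+.5)/k-.5),z))
E
python3 - <<'E'
from h import *
for k in [(275,262,65),(355,262,65),(205,243,65),(425,231,65),(316,81,68),(316,232,62)]: print(k,wr(*k).round(1))
for k in [(275,347,65),(385,318,65),(350,370,62),(590,428,68),(207,543,68),(180,413,65),(497,300,65)]: print(k,sc(*k).round(1))
im=cv2.imread("pics/w6.png")[215:300,235:395]; cv2.imwrite("pics/w6c.png",cv2.resize(im,None,fx=5,fy=5))
E
```

```text
(275, 262, 65) [ 4.6 23.1 65. ]
(355, 262, 65) [  4.7 -24.2  65. ]
(205, 243, 65) [16.5 63.4 65. ]
(425, 231, 65) [ 24.2 -63.7  65. ]
(316, 81, 68) [105.   -0.9  68. ]
(316, 232, 62) [22.3 -1.1 62. ]
(275, 347, 65) [ -2.5 -33.7  65. ]
(385, 318, 65) [-1.3 27.7 65. ]
(350, 370, 62) [23.7 -1.2 62. ]
(590, 428, 68) [106.   97.7  68. ]
(207, 543, 68) [ 105.  -102.9   68. ]
(180, 413, 65) [ 22.6 -92.8  65. ]
(497, 300, 65) [ 7.6 88.9 65. ]
```

View pics/w6c.png

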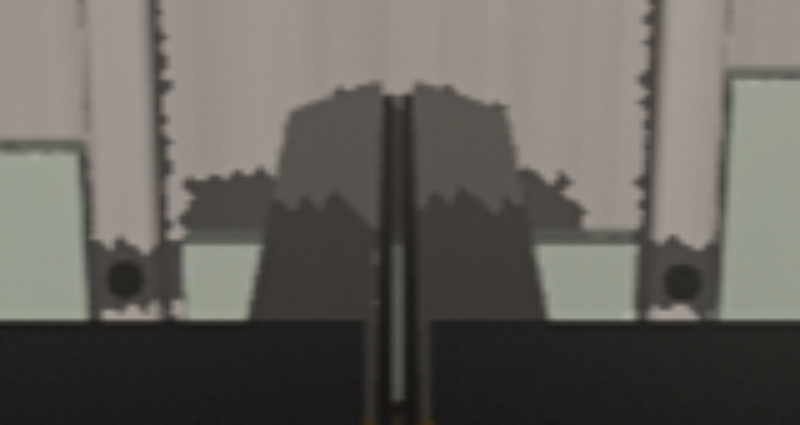

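The plate's rear edge is at x ≈ 4.6, square against the finger's front face, so the push is going well. About 39 mm remain.

```bash
python3 -m handwheel '[[[0,0,-4,0,0,0,-1],[0,0,-8,0,0,0,-1],[0,0,-12,0,0,0,-1],[0,0,-16,0,0,0,-1],[0,0,-19,0,0,0,-1]]]' 20;  python3 - <<'E'
from h import *
go(b2w(-27,0,70))
E
```

```text
clock: 6.37
eef_pos: [495.4, 277.1, 70.1]
eef_rot: [-1.571, 0.004, -0.943]
wrist_force: [0.7, 0.2, 0.0]
finger_gap: 0.6
now w [495.4 277.1  70.1] bench [-7.3  0.2 70.1] f [0.7 0.2 0. ] gap 0.6 t 6.3667
[  0.2   0.1 -19.7] [-0.02 -0.04 -0.2 ]
```

```bash
python3 -m handwheel '[[[0,0,-4,0,0,0,-1],[0,0,-8,0,0,0,-1],[0,0,-12,0,0,0,-1],[0,0,-15,0,0,0,-1],[0,0,-17,0,0,0,-1]]]' 20;  python3 - <<'E'
from h import *
go(b2w(-27,0,70))
p,d=imaging.camera("wrist"); cv2.imwrite("pics/w7.png",cv2.resize(p[180:300,215:415,::-1],None,fx=4,fy=4))
E
```

```text
clock: 6.78
eef_pos: [481.3, 266.9, 70.1]
eef_rot: [-1.571, 0.004, -0.943]
wrist_force: [0.8, -0.9, 0.0]
finger_gap: 0.2
now w [481.3 266.9  70.1] bench [-24.7   0.3  70.1] f [ 0.8 -0.9  0. ] gap 0.2 t 6.7833
[ 0.3  0.1 -2.3] [-0.01 -0.04 -0.2 ]
```

View pics/w7.png

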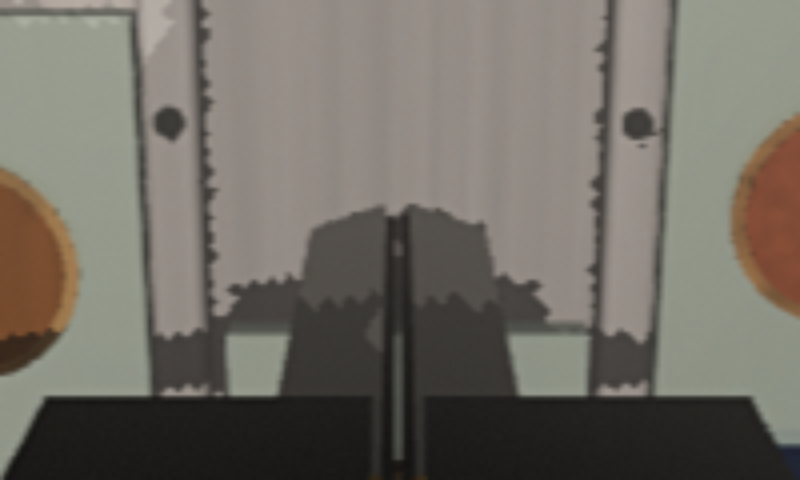

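```bash
python3 -m handwheel '[[[0,0,-1,0,0,0,-1],[0,0,-2,0,0,0,-1],[0,0,-2.5,0,0,0,-1],[0,0,-2.5,0,0,0,-1]]]' 20; python3 -c "
from h import *
go()"; python3 -m handwheel '[[[0,0,3,0,0,0,-1],[0,0,10,0,0,0,-1],[0,-10,15,0,0,0,-1],[0,-40,15,0,0,0,-1],[0,-80,15,0,0,0,-1]]]' 20; python3 - <<'E'
from h import *
go(b2w(-250,0,230))
E
```

```text
clock: 7.17
eef_pos: [479.2, 265.3, 70.1]
eef_rot: [-1.571, 0.004, -0.943]
wrist_force: [0.4, -0.1, 0.5]
finger_gap: 0.4
now w [479.2 265.3  70.1] bench [-27.4   0.3  70.1] f [ 0.4 -0.1  0.5] gap 0.4 t 7.1667
clock: 7.58
eef_pos: [490.8, 273.7, 148.5]
eef_rot: [-1.576, 0.005, -0.943]
wrist_force: [0.3, 0.2, 0.0]
finger_gap: 0.6
now w [490.8 273.7 148.5] bench [-13.1   0.2 148.5] f [0.3 0.2 0. ] gap 0.6 t 7.5833
[  -0.   -80.3 -237.3] [ 0.31 -0.04 -0.26]
```

```bash
python3 -m handwheel '[[[0,-40,0,0,0,0,-1],[0,-70,-25,0,0,0,-1],[0,-80,-65,0,0,0,-1],[0,-80,-105,0,0,0,-1],[0,-80,-145,0,0,0,-1]]]' 20; python3 -m handwheel '[[[30,0,-20,0,0,0,-1],[60,0,-40,0,0,0,-1],[90,0,-40,0,0,0,-1],[120,0,-40,0,0,0,-1],[120,0,-40,0,0,0,-1]]]' 20; python3 - <<'E'
from h import *
go(b2w(-250,0,230))
for n in ("top","scene","wrist"):
    p,d=imaging.camera(n); cv2.imwrite(f"pics/{n}8.png",p[:,:,::-1])
p=cv2.imread("pics/top8.png")[125:290,250:420]; cv2.imwrite("pics/top8c.png",cv2.resize(p,None,fx=3.5,fy=3.5,interpolation=cv2.INTER_CUBIC))
p=cv2.imread("pics/scene8.png")[120:250,235:395]; cv2.imwrite("pics/scene8c.png",cv2.resize(p,None,fx=4.5,fy=4.5,interpolation=cv2.INTER_CUBIC))
E
```

```text
clock: 8.0
eef_pos: [373.1, 188.0, 229.7]
eef_rot: [-1.575, 0.004, -0.943]
wrist_force: [0.1, -0.6, 0.4]
finger_gap: 0.4
clock: 8.42
eef_pos: [413.4, 64.4, 229.7]
eef_rot: [-1.574, 0.003, -0.946]
wrist_force: [1.1, 0.2, 0.2]
finger_gap: 0.1
now w [413.4  64.4 229.7] bench [-198.7 -123.6  229.7] f [1.1 0.2 0.2] gap 0.1 t 8.4167
[-123.5    0.3  -51.7] [ 0.21 -0.19 -0.18]
```

View pics/top8c.png

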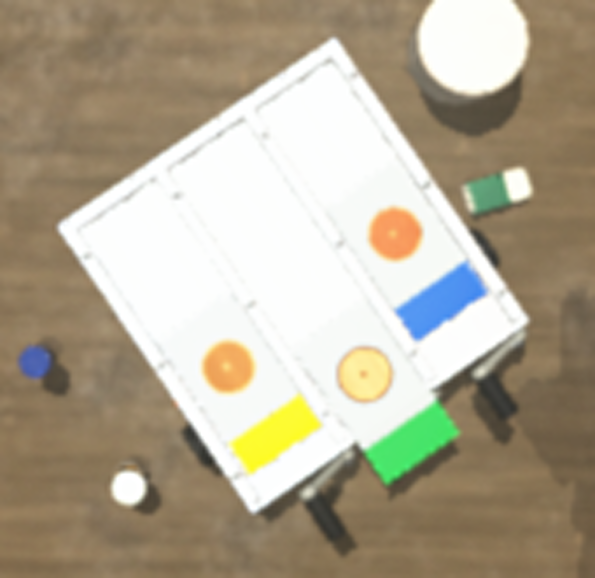

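View pics/scene8c.png

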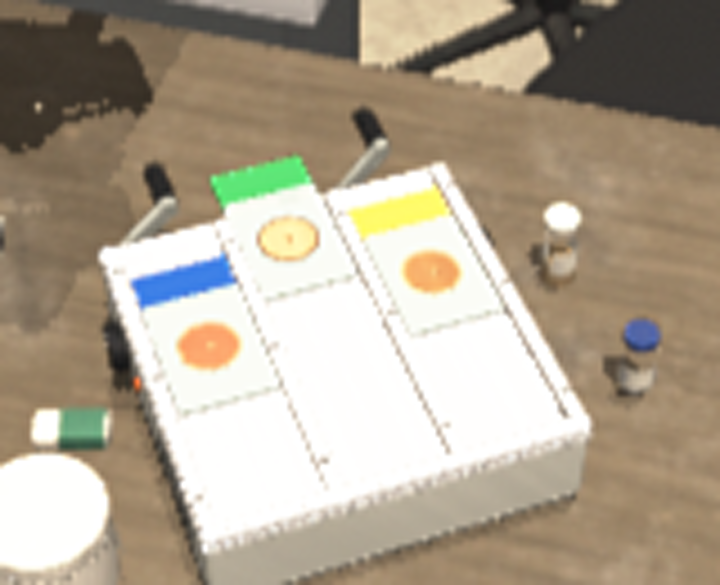

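View pics/wrist8.png

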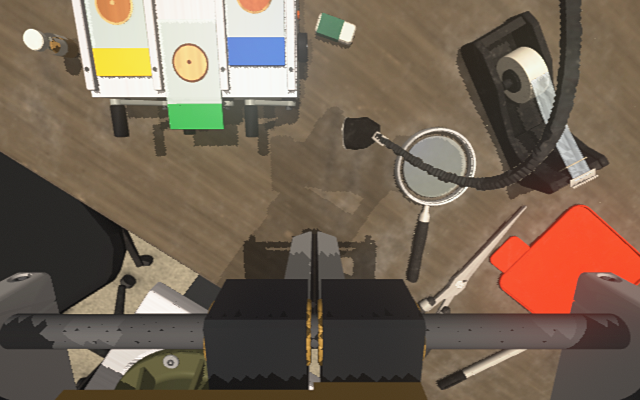

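```bash
python3 - <<'E'
from h import *
t=lambda u,v,z: w2b(pix2w("top",(250+(u+.5)/3.5-.5,125+(v+.5)/3.5-.5),z)).round(1)
print("top front",t(458,433,65),t(388,485,65),"label rear",t(437,403,65),t(366,453,65))
print("scene front",sc(212,179,65).round(1),sc(300,156,65).round(1),"rear",sc(265,300,65).round(1),sc(355,276,65).round(1))
print("wrist front",wr(197,129,65).round(1),"label rear",wr(197,104,65).round(1),"bench edge",wr(105,97,60).round(1),wr(285,98,60).round(1))
im=cv2.imread("pics/wrist8.png")[70:145,90:310]; cv2.imwrite("pics/w8c.png",cv2.resize(im,None,fx=3.6,fy=3.6,interpolation=cv2.INTER_CUBIC))
E
```

```text
top front [-135.6  -27.3   65. ] [-137.1   25.5   65. ] label rear [-113.4  -27.2   65. ] [-113.6   25.5   65. ]
scene front [-135.3  -28.2   65. ] [-136.    25.4   65. ] rear [-35.9 -28.4  65. ] [-35.5  23.   65. ]
wrist front [-136.    -1.2   65. ] label rear [-111.8   -3.4   65. ] bench edge [-105.    89.9   60. ] [-105.8  -90.3   60. ]
```

View pics/w8c.png

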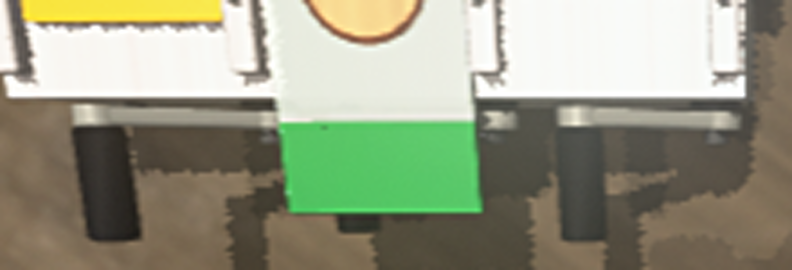

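All three cameras put the label's front edge about 31 mm past the bench edge, leaving about 6 mm of clear glass. The plate lies flat and square, and the catch is below it.

```bash
python3 -c "
from cell import order
print(order.sign_off())"
```

```text
the job is handed in; nothing more can be done
None
```

The job is done and was handed in at about 8.6 s. The green plate, in the middle lane, is ready to be taken by its edge.

- **Catch:** I pressed the middle lane's catch down with the closed fingertips until it met the lower stop, where the force rose to 29 N at the expected height. In the last picture its knob is just visible below the plate.
- **Plate:** I pushed it forward from behind, without lifting it. The top, scene and wrist cameras put its front edge 30 to 32 mm past the bench edge. The whole green label end is out, with about 6 mm of clear glass behind it. The plate is flat and square in its lane.
- **Surroundings:** The other two plates, their catches, the vials, the jar and the eraser look unmoved in the before and after pictures.

**Floor contact:** When I lowered the tool behind the plate, the fingertips touched the empty lane floor with about 48 N, more than intended. I raised them straight away, and neither the plate nor the bench moved.

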